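# Couple a trailer hitch head on the bench stand and latch it

### The job

Take the loose hitch coupler, lower its socket onto the ball of the hitch stand with its tail lying along the bar on the rubber rest, and press it down without ramming it until the ball clicks in and the coupler is fully home (its indicator pin comes up). Only then press its latch lever down until it snaps over and stays, and let go; leave the things standing around alone.

Things in the scene. Friction and masses are not known exactly. Their poses are not given: they have to be found in the camera images.
- coupler_head (a point): loose hitch coupler: grey steel inverted channel with round-nosed head, 164 mm long, 58 wide over flat side walls, 46 tall (head 50), about 0.6 kg, standing open side down. Point on the ball socket's axis, 25 mm above the underside. x to the nose (ends 27 mm ahead), z up; the tail runs to x = -137. Grasp the side walls across y: flat from x = -137 to +10 mm, underside to 46 mm up
- socket_mouth (a point): centre of the coupler's socket mouth, on the underside (axes as coupler_head). The socket is 43 mm wide, 40 deep; with the ball fully home, the ball's centre is 20 mm above this point. A spring catch in the mouth resists the ball: it takes 10 to 20 N of downward push (its weight is not enough; over 60 N on the stand is ramming), then the ball clicks in over the last 13 mm and is held
- seat_pin (a joint): indicator pin (m), 10 mm thick, upright on the socket's axis in the top of the head. A light spring keeps it down at 0, hidden in its collar; the ball pushes it up, to about 0.008 with the ball fully home, when it stands 6 mm out of the collar
- latch_lever (a joint): latch lever (rad) hinged on a cross pin on top of the coupler, 45 mm behind the socket axis, 58 mm above the underside. 0 = open, pointing back and up at 0.9 above level; 0.9 = closed, level along the tail. Over-centre spring: it springs back up if let go before about 0.45, beyond that it snaps down by itself and stays. 6 to 12 N on its pad move it
- lever_pad (a point): centre of the upper face of the lever's finger pad (28 x 34 mm, 10 mm thick), 80 mm from the hinge; with the lever open it lies 90 mm behind the socket axis and 124 mm above the coupler's underside, closed 125 mm behind and 64 mm above
- hitch_stand: fixed hitch stand: dark steel base plate 160 x 120 x 12 mm, column in the middle. Origin on the bench straight below the ball's centre. A bar in the column carries the greased steel ball (40 mm, on an 18 mm neck) and a rubber rest for the coupler's tail (28 x 66 mm) 105 mm from the ball axis toward -x. Coupled, the coupler's x points the same way as the stand's x
- column_top (a point): top of the stand's fixed column, 63 mm above the bench, on the ball's axis (axes as hitch_stand). The clamped bar above it stands at a different height each time: the ball's centre is 110 to 150 mm above the bench and is not reported; find it by touch or sight. The bar's top lies 32 mm, the rest's top 20.5 mm below the ball's centre. The bar does not give
- big_gear: bystander: brass spur gear lying flat, 80 mm across, 27 mm high; origin under its centre
- bearing: bystander: ball bearing lying flat, 60 mm across, 18 mm high; origin under its centre
- tape: bystander: roll of dark cloth tape lying flat, 68 mm across, 25 mm high; origin under its centre
- block: bystander: grey wood block 50 x 110 x 30 mm; origin under its centre

How it is judged:
By the outcome, as a careful person would: the job done as asked, in the order asked, and still so for the second after the job is handed in, with the robot touching nothing.
It also fails if it takes over 54 s, if anything falls off the work surface, if the arm or the gripper's body presses on something with over 40 N, if the wrist force passes 120 N, or if a joint passes its speed limit or range.

### The arm

A 6-joint arm with a two-finger parallel gripper is mounted at the origin on a cart in front of the work surface, level with it; the furniture and walls round the work are solid. World frame = base frame: x ahead of the robot, y to its left, z up, the work surface at z = 0. Lengths are in m, angles in rad, forces in N, time in s.
With the tool pointing down it reaches from about 0.2 to 0.875 m from the base axis. Payload 3.4 kg.
Tool frame: the origin (TCP) lies between the finger pads; the fingertips stand 25 mm ahead of it and the grasp point (between the pads) lies 6 mm ahead of it (r.nose_length is the z of the fingertips in the tool frame, in m); z points along the fingers, y is the line along which they close (so a half turn about z gives the same grasp; the last joint's range is limited). The gripper opens to 94 mm and grips with 3 to 60 N. Pads are 16 mm wide; open, the fingers measure 119 mm over their backs; the gripper's body (75 mm by 177 mm) begins 78 mm behind the grasp point.
Start: joints at [0.991, 0.276, 1.505, -0, 1.361, -0.121], TCP at [0.255, 0.516, 0.207] pointing down, gripper open.
Joint ranges: [-2.89, 2.89], [-0.75, 2.08], [0.22, 2.7], [-1.18, 4.32], [0.11, 2.71], [-2.7, 2.7]. Speed limits (rad/s): [2.57, 2.57, 3.14, 3.14, 3.14, 3.14].

### API

Orientations are given as a unit quaternion [w, x, y, z].
In Python, from plant import r, gripper_to, inverse_kinematics, vision, models, telemetry gives the robot as it stands. Calls block until the motion is done:
- r.move_to(position, orientation): joint-space move of the TCP to a pose.
- r.move_l(position, rot=None, vel=0.15, guard=None): straight line of the TCP; rot=None keeps the orientation; vel is the mean speed in m/s. With guard (N) it stops when the force on the tool has changed by that much, and returns True; else False.
- r.movej(angles): joint-space move.
- gripper_to(opening, f_grip=None): finger opening in m; f_grip is the grip in N (None keeps the last); returns when the fingers have stopped.
- r.hold(seconds).
- inverse_kinematics(position, orientation): joint angles nearest the present ones, or None.
- vision.snapshot(name): name is "side" or "top" or "wrist"; returns the picture (420x560x3 uint8, red, green, blue); there is no depth.
- vision.get_calibration(name): a dict with "fx", "fy", "cx", "cy" (pixels), "position" and "orientation" of the camera in the world. Camera axes: x right, y down, z forward; pixel columns grow to the right and rows downward; lengths in m; the calibration is good to about 2 mm. A picture is of the moment at which its call begins: read the wrist's pose just before it. get_calibration takes no time and is no camera call; for the wrist camera it gives the pose at the moment of the call.
A pose or a line that the arm cannot do raises r.PlanningError and nothing moves.
- r.sign_off(): hands the job in; it is judged then, once.
Trained networks look in the newest picture that a camera, given by its name, has taken for a name from the list of things; names that differ only in an ending like _2 or _b are one class to them, and where a whole thing is asked for, a point or a joint stands for the part that bears it (a point fixed in the world has none). Each returns a list of dicts, best first, with "score" (0 to 1); they miss things now and then, are a little off and sometimes report something else, mostly with a low value. They report only what shows in the picture. A call takes as long as a camera call.
- models.boxes_of(thing, camera): "at" ([x, y, z] in m, in world coordinates, good to about 4 mm: the middle of the surface that is visible of it).
- models.regions_of(thing, camera): "pixels" (420x560 bool, what is visible of it).
- models.mark_of(thing, camera): "at" ([x, y, z] in m, in world coordinates, good to about 4 mm: a listed point, or the origin of a listed thing).
Readings, each from a call of its own:
- telemetry.current_t(): time.
- telemetry.current_joints(): joint angles.
- telemetry.current_dq(): joint speeds.
- telemetry.current_joint_efforts(): joint torques, N m.
- telemetry.current_ee_pos(): TCP position.
- telemetry.current_tool_rot(): TCP orientation.
- telemetry.current_wrist_force(): force on the tool from outside, world axes, zero at the start.
- telemetry.current_torque(): the same for the moment, N m.
- telemetry.current_opening(): finger opening in m.
- telemetry.current_finger_force(): force on a finger pad.
Only numpy, scipy, OpenCV 4.12 (cv2) and the standard library are available. Lean on these libraries where they do the work, as an engineer would, in place of code of your own. Each camera call takes 0.05 s, during which the arm holds its last target. There are 200 camera calls.

## Working session

There is one attempt and no reset: what is moved stays moved. The work goes in short steps, each a Python script; the robot and the scene stay as the last script left them, time stands still between calls to the robot, and variables do not carry over. Pictures are saved under pics/ and viewed, at most 10 in all, crops included, and the job is handed in when it is done.

```bash
ls; mkdir -p pics; python3 - <<'E'
from plant import r,vision,models,telemetry
import cv2,numpy as np
ims=[]
for c in ["side","top"]:
    im=vision.snapshot(c); cv2.imwrite(f"pics/{c}0.png",im[:,:,::-1])
    k=vision.get_calibration(c); print(c,np.round(k["position"],3),np.round(k["orientation"],3),k["fx"])
    for t in ["coupler_head","socket_mouth","lever_pad","column_top","hitch_stand","big_gear","bearing","tape","block"]:
        print(c,t,[(np.round(d["at"],3).tolist(),round(d["score"],2)) for d in models.mark_of(t,c)[:2]])
    print(c,"seatpin box",[(np.round(d["at"],3).tolist(),round(d["score"],2)) for d in models.boxes_of("hitch_stand",c)[:2]])
print(telemetry.current_t())
E
```

```text
pics
side [ 0.336 -0.847  0.509] [-0.539  0.835 -0.096  0.054] 406.3241595419068
side coupler_head [([0.584, 0.181, 0.029], 0.87)]
side socket_mouth [([0.581, 0.179, -0.001], 0.77)]
side lever_pad [([0.492, 0.194, 0.122], 0.7)]
side column_top [([0.568, -0.251, 0.06], 0.88)]
side hitch_stand [([0.567, -0.255, -0.002], 0.86)]
side big_gear [([0.662, -0.009, 0.002], 0.62)]
side bearing [([0.39, -0.015, -0.0], 0.65)]
side tape [([0.372, -0.214, -0.001], 0.75), ([0.567, -0.251, 0.062], 0.35)]
side block [([0.598, 0.419, -0.001], 0.66)]
side seatpin box [([0.547, -0.274, 0.022], 0.66)]
top [0.386 0.075 1.152] [ 0.052 -0.703  0.707 -0.05 ] 408.53592463544686
top coupler_head [([0.585, 0.179, 0.025], 0.62)]
top socket_mouth [([0.581, 0.176, -0.001], 0.95)]
top lever_pad [([0.497, 0.196, 0.126], 0.71), ([0.582, 0.174, 0.0], 0.34)]
top column_top [([0.571, -0.256, 0.057], 0.66)]
top hitch_stand [([0.57, -0.255, 0.003], 0.57)]
top big_gear [([0.664, -0.005, -0.001], 0.63)]
top bearing [([0.388, -0.013, 0.002], 0.65)]
top tape [([0.366, -0.214, 0.004], 0.63)]
top block [([0.59, 0.42, 0.008], 0.85)]
top seatpin box [([0.551, -0.247, 0.014], 0.56)]
1.1
```

View pics/side0.png

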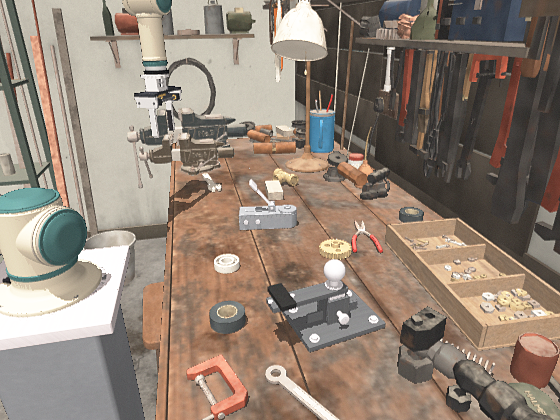

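View pics/top0.png

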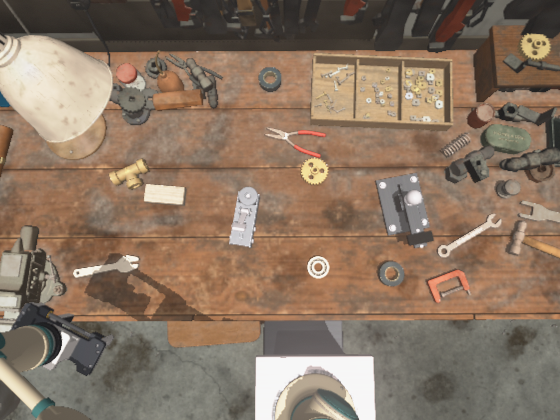

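The side view shows the ball near pixel (335,271) and the dark rest near (282,297). In the top view the ball is near (414,197), the rest near (421,239), and the coupler runs from the nose at (248,195) to the tail at (241,245).

```bash
cat > h.py <<'E'
from plant import r,gripper_to,inverse_kinematics,vision,models,telemetry
import cv2,numpy as np
from scipy.spatial.transform import Rotation as R
def ray(c,u,v,k=None):
    k=k or vision.get_calibration(c); q=k["orientation"]
    d=R.from_quat([q[1],q[2],q[3],q[0]]).apply([(u-k["cx"])/k["fx"],(v-k["cy"])/k["fy"],1.])
    return np.array(k["position"]),d/np.linalg.norm(d)
def atz(c,u,v,z):
    p,d=ray(c,u,v); return p+d*(z-p[2])/d[2]
def meet(rays):
    A=sum(np.eye(3)-np.outer(d,d) for p,d in rays); b=sum((np.eye(3)-np.outer(d,d))@p for p,d in rays)
    return np.linalg.solve(A,b)
def q(yaw,pitch=0):  # tool down, tool y across heading 'yaw'; 
    a=(R.from_euler('z',yaw)*R.from_euler('y',pitch)*R.from_euler('x',np.pi)).as_quat(); return [a[3],a[0],a[1],a[2]]
E
python3 - <<'E'
from h import *
S=cv2.imread("pics/side0.png");T=cv2.imread("pics/top0.png")
def circ(im,u,v,w):
    g=cv2.cvtColor(im,6)[v-w:v+w,u-w:u+w]; g=cv2.resize(g,None,fx=4,fy=4,interpolation=2)
    c=cv2.HoughCircles(g,cv2.HOUGH_GRADIENT,1,200,param1=100,param2=12,minRadius=24,maxRadius=60)
    return None if c is None else (c[0,0]/4+[u-w,v-w,0])
cs=circ(S,335,271,22);ct=circ(T,414,197,18);print(cs,ct)
print("ball",meet([ray("side",*cs[:2]),ray("top",*ct[:2])]))
b=np.array([cv2.resize(S[235:355,255:395],None,fx=4,fy=4,interpolation=2)])[0]
t=cv2.resize(T[165:265,365:465],None,fx=4.8,fy=4.8,interpolation=2)
c=cv2.resize(T[165:265,195:295],None,fx=4,fy=4,interpolation=2)
cv2.imwrite("pics/crop.png",np.hstack([cv2.resize(t,(400,400)),c]))
cv2.imwrite("pics/crops.png",b)
for c in ["top","side"]:
    vision.snapshot(c)
    for d in models.regions_of("coupler_head",c)[:1]:
        m=d["pixels"].astype(np.uint8);print(c,d["score"],m.sum(),cv2.minAreaRect(cv2.findNonZero(m)))
E
```

```text
[334.375      269.875       10.67500019] [414.625 197.125   7.   ]
ball [ 0.56494337 -0.2580158   0.11185565]
top 0.73 1267 ((244.5838165283203, 215.7052001953125), (24.329151153564453, 58.085845947265625), 8.746161460876465)
side 0.82 1455 ((267.5, 204.5), (49.0, 57.0), 90.0)
```

View pics/crop.png

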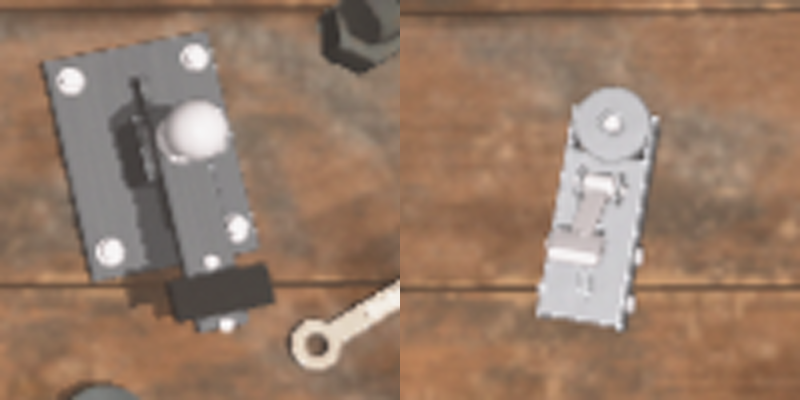

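View pics/crops.png

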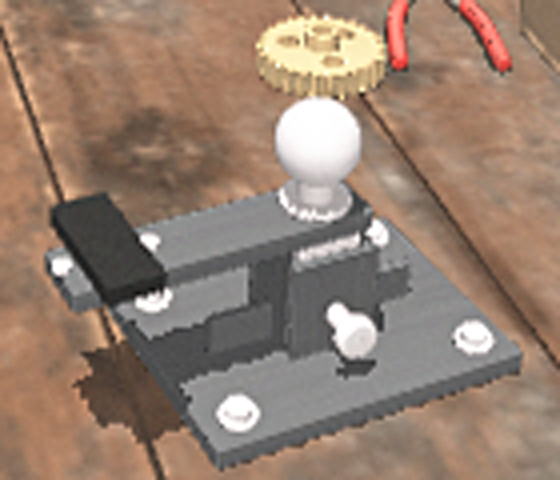

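```bash
python3 - <<'E'
from h import *
P=lambda x,y,ox,oy,z:atz("top",ox+x/4,oy+y/4,z)
ang=lambda a,b:np.arctan2(*(b-a)[[1,0]])
print("coupler yaw L,R",ang(P(138,318,195,165,.046),P(173,108,195,165,.046)),ang(P(220,328,195,165,.046),P(256,122,195,165,.046)))
print("pin top est",P(211,122,195,165,.056))
ball=meet([ray("side",334.75,270.25),ray("top",414.4,197.2)]);print("ball",ball)
rest=P(221,292,365,165,ball[2]-.0205);print("rest",rest,ang(rest,ball),np.linalg.norm((rest-ball)[:2]))
print("plate yaw",ang(P(92,283,365,165,.012),P(42,62,365,165,.012)),ang(P(255,245,365,165,.012),P(208,32,365,165,.012)))
k=vision.get_calibration("wrist");p=telemetry.current_ee_pos();o=telemetry.current_tool_rot()
rt=R.from_quat([o[1],o[2],o[3],o[0]]);print("tool",np.round(rt.as_matrix(),2),"cam in tool",rt.inv().apply(np.array(k["position"])-p))
c=k["orientation"];print((rt.inv()*R.from_quat([c[1],c[2],c[3],c[0]])).as_matrix().round(2),k["fx"],r.nose_length)
for n,x,y,z,w in [("c",.58,.18,.25,-.19),("s",.566,-.255,.25,.22)]:
  for f in (0,np.pi):
    s=inverse_kinematics([x,y,z],q(w+f)); print(n,f,None if s is None else np.round(s,2))
E
```

```text
coupler yaw L,R -0.15151382654970197 -0.16662706557300222
pin top est [0.58231262 0.17811118 0.056     ]
ball [ 0.56533235 -0.25787398  0.11081551]
rest [ 0.46159272 -0.27426205  0.09031551] 0.15667834654247537 0.10502609445740248
plate yaw 0.18228687786774422 0.16220540969974587
tool [[-0.9   0.44  0.  ]
 [ 0.44  0.9   0.  ]
 [-0.    0.   -1.  ]] cam in tool [ 0.07300147  0.00091771 -0.17653585]
[[-0.   -0.97 -0.25]
 [ 1.   -0.    0.  ]
 [-0.   -0.25  0.97]] 313.0703603875638 0.025
c 0 [ 0.19  0.31  1.36 -0.    1.48  1.95]
c 3.141592653589793 [ 0.19  0.31  1.36  0.    1.48 -1.19]
s 0 [-0.54  0.33  1.33 -0.    1.49  0.82]
s 3.141592653589793 [-0.54  0.33  1.33  0.    1.49 -2.33]
```

```bash
python3 - <<'E'
from h import *
for n,x,y,z,w in [("stand",.566,-.257,.256,.16),("coup",.582,.178,.20,-.16)]:
    r.move_to([x,y,z],q(w)); r.hold(.3)
    k=vision.get_calibration("wrist"); im=vision.snapshot("wrist"); cv2.imwrite(f"pics/w_{n}.png",im[:,:,::-1])
    np.save(f"k_{n}.npy",k,allow_pickle=True)
    print(n,telemetry.current_ee_pos(),k["position"],telemetry.current_t())
    for t in (["hitch_stand","column_top"] if n=="stand" else ["coupler_head","socket_mouth","lever_pad"]):
        print(t,[(np.round(d["at"],3).tolist(),round(d["score"],2)) for d in models.mark_of(t,"wrist")[:2]])
a=[cv2.imread(f"pics/w_{n}.png") for n in("stand","coup")]
cv2.imwrite("pics/w.png",np.vstack(a)[:, :] if 0 else cv2.resize(np.hstack(a),(800,300)))
E
```

```text
stand [ 0.56609146 -0.25673968  0.25599775] [ 0.64066955 -0.2444959   0.43255012] 4.5833
hitch_stand [([0.563, -0.251, 0.001], 0.89)]
column_top [([0.568, -0.256, 0.06], 0.7)]
coup [0.58217983 0.17746517 0.20001354] [0.65678088 0.16578678 0.37660155] 6.65
coupler_head [([0.583, 0.182, 0.02], 0.88)]
socket_mouth [([0.593, 0.414, 0.002], 0.37)]
lever_pad [([0.495, 0.195, 0.123], 0.59)]
```

View pics/w_stand.png

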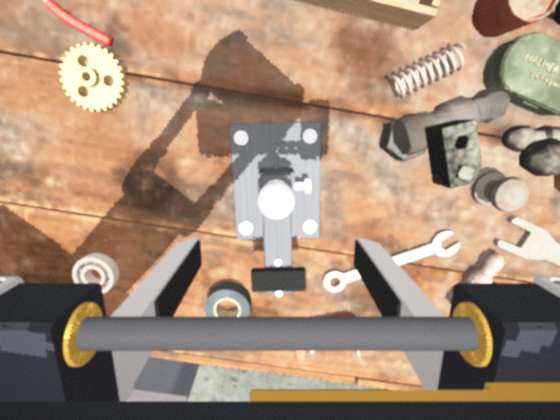

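View pics/w_coup.png

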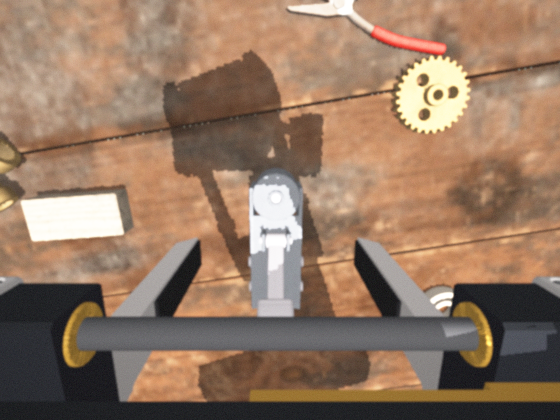

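Both wrist views are well aligned. In the stand view the ball is at (276,200) and the rest at (278,279). In the coupler view the collar and pin are at (276,198), and the lever is straight behind them.

```bash
python3 - <<'E'
from h import *
for n,rr in(("stand",(14,24)),("coup",(18,30)),("coup",(3,10))):
    k=np.load(f"k_{n}.npy",allow_pickle=True).item(); g=cv2.cvtColor(cv2.imread(f"pics/w_{n}.png"),6)[160:240,236:316]
    g=cv2.resize(g,None,fx=4,fy=4,interpolation=2)
    c=cv2.HoughCircles(g,cv2.HOUGH_GRADIENT,1,400,param1=100,param2=10,minRadius=4*rr[0],maxRadius=4*rr[1])
    c=c[0,0]/4+[236,160,0]; print(n,c)
    p,d=ray("wrist",*c[:2],k=k)
    if n=="stand":
        for z in(.108,.111,.114,.117): print(z,p+d*(z-p[2])/d[2])
        print("3-ray",meet([(p,d),ray("side",334.75,270.25),ray("top",414.4,197.2)]))
        # height from apparent radius
        dist=np.hypot(.02,0)*k["fx"]/c[2]; print("size depth",dist,k["position"][2])
    else:
        for z in(.050,.055): print(z,p+d*(z-p[2])/d[2])
E
```

```text
stand [277.875      199.125       19.70000076]
0.108 [ 0.56760176 -0.25671425  0.108     ]
0.111 [ 0.56827717 -0.25660131  0.111     ]
0.114 [ 0.56895258 -0.25648837  0.114     ]
0.117 [ 0.56962798 -0.25637543  0.117     ]
3-ray [ 0.56638746 -0.25719602  0.1098584 ]
size depth 0.3178379170182838 0.432550115220186
coup [275.875 211.125  26.75 ]
0.05 [0.57029547 0.18156298 0.05      ]
0.055 [0.57161949 0.18132146 0.055     ]
coup [293.875      231.125        8.44999981]
0.05 [0.54466361 0.16571676 0.05      ]
0.055 [0.54638003 0.16571784 0.055     ]
```

```bash
python3 - <<'E'
import cv2,numpy as np
a=[cv2.resize(cv2.imread(f"pics/w_{n}.png")[165:235,240:310],(399,399),interpolation=0) for n in("stand","coup")]
cv2.imwrite("pics/z.png",np.hstack(a))
E
```

```text
(no output)
```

View pics/z.png

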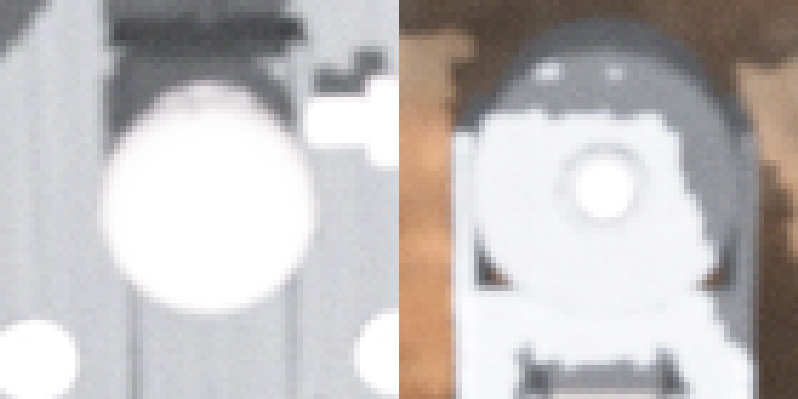

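```bash
python3 - <<'E'
from h import *
K={n:np.load(f"k_{n}.npy",allow_pickle=True).item() for n in("stand","coup")}
at=lambda p,d,z:p+d*(z-p[2])/d[2]
w=ray("wrist",276.2,200.8,k=K["stand"]); s=ray("side",334.3,269.8); t=ray("top",414.0,196.8)
print("ball 3",meet([w,s,t]),"wt",meet([w,t]),"ws",meet([w,s]),"st",meet([s,t]))
for z in(.106,.110,.114):print(at(*w,z),at(*s,z),at(*t,z))
p=ray("wrist",275.5,197.1,k=K["coup"])
for z in(.048,.053,.056):print(at(*p,z),atz("top",247.3,195.0,z))
E
```

```text
ball 3 [ 0.56589524 -0.25593017  0.11080198] wt [ 0.56650808 -0.25552872  0.1138237 ] ws [ 0.56558227 -0.25501946  0.10976331] st [ 0.56564327 -0.25660114  0.11110894]
[ 0.56504987 -0.2553137   0.106     ] [ 0.5674594  -0.24917021  0.106     ] [ 0.56755282 -0.25852483  0.106     ]
[ 0.56597615 -0.25518119  0.11      ] [ 0.565163   -0.25509585  0.11      ] [ 0.56685711 -0.25724898  0.11      ]
[ 0.56690244 -0.25504868  0.114     ] [ 0.56286661 -0.2610215   0.114     ] [ 0.5661614  -0.25597314  0.114     ]
[0.58522688 0.17953591 0.048     ] [0.58514922 0.18010896 0.048     ]
[0.58631564 0.17932671 0.053     ] [0.58424559 0.17963425 0.053     ]
[0.5869689  0.17920118 0.056     ] [0.58370342 0.17934943 0.056     ]
```

```bash
cat >> h.py <<'E'
C=np.array([.5858,.1794]);YC=-.16; B=np.array([.5662,-.2553]);YS=.17;ZB=.111; GX=-.012
def off(c,yaw,x,y=0): return c+R.from_euler('z',yaw).as_matrix()[:2,:2]@[x,y]
E
python3 - <<'E'
from h import *
g=off(C,YC,GX)
gripper_to(.094)
r.move_l([*g,.10],q(YC)); f0=r.move_l([*g,.036],vel=.12,guard=15)
gripper_to(.04,60); print(f0,telemetry.current_opening(),telemetry.current_finger_force())
z0=telemetry.current_wrist_force(); r.move_l([*g,.10],vel=.15); r.move_l([*g,.26],vel=.25); r.hold(.2)
print(telemetry.current_wrist_force()-z0,telemetry.current_torque(),telemetry.current_opening(),telemetry.current_ee_pos(),telemetry.current_t())
w=vision.snapshot("wrist"); s=vision.snapshot("side")
a=cv2.resize(w[:, :,::-1],(400,300)); u=np.array(s[120:270,180:330,::-1])
cv2.imwrite("pics/held.png",np.hstack([cv2.resize(w[150:290,215:340,::-1],(400,448)),cv2.resize(s[60:228,200:350,::-1],(400,448))]))
E
```

```text
False 0.057245331384921716 59.99974071979523
[-0.51420988  2.20590303 -6.02646007] [-0.00010752  0.01277264  0.00204202] 0.057351598683318766 [0.57295607 0.18112819 0.25769535] 10.7417
```

View pics/held.png

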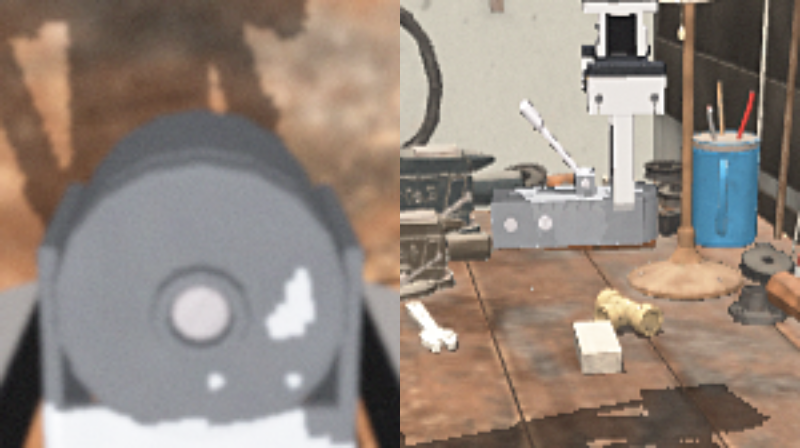

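```bash
python3 - <<'E'
from h import *
k=vision.get_calibration("wrist"); p,d=ray("wrist",215+202*125/400-.4,150+313*140/448-.4,k=k)
e=telemetry.current_ee_pos();o=telemetry.current_tool_rot();T=R.from_quat([o[1],o[2],o[3],o[0]])
for dz in(.014,.017,.020):
    x=p+d*(e[2]+dz-p[2])/d[2]; print(dz,T.inv().apply(x-e))
t=off(B,YS,GX)
r.move_l([*t,.262],q(YS),vel=.3)
c=np.array([*t,.185]); r.move_l(c,vel=.15)
for i in range(2):
    r.hold(.25); e=telemetry.current_ee_pos(); c[:2]+=t-e[:2]; print(e-[*t,0],telemetry.current_t()); r.move_l(c,vel=.05)
r.hold(.2);print(c,telemetry.current_ee_pos()-[*t,0],telemetry.current_wrist_force(),telemetry.current_torque())
w=vision.snapshot("wrist"); s=vision.snapshot("side"); t=vision.snapshot("top")
cv2.imwrite("pics/hov.png",np.hstack([cv2.resize(w[100:300,180:380,::-1],(400,400)),cv2.resize(s[180:340,245:405,::-1],(400,400))]))
E
```

```text
0.014 [ 0.01082907 -0.0004139  -0.01402667]
0.017 [ 0.01202268 -0.00041658 -0.01702958]
0.02 [ 0.01321629 -0.00041926 -0.02003249]
[ 0.00058581 -0.00029823  0.18618463] 13.375
[-0.00061103  0.00026436  0.1849435 ] 13.875
[ 0.5543982  -0.25729632  0.185     ] [1.50722977e-05 2.28913403e-05 1.84981284e-01] [ 5.00789335e-01  4.59050717e-03 -6.28447616e+00] [ 0.02657292  0.01330367 -0.0390794 ]
```

View pics/hov.png

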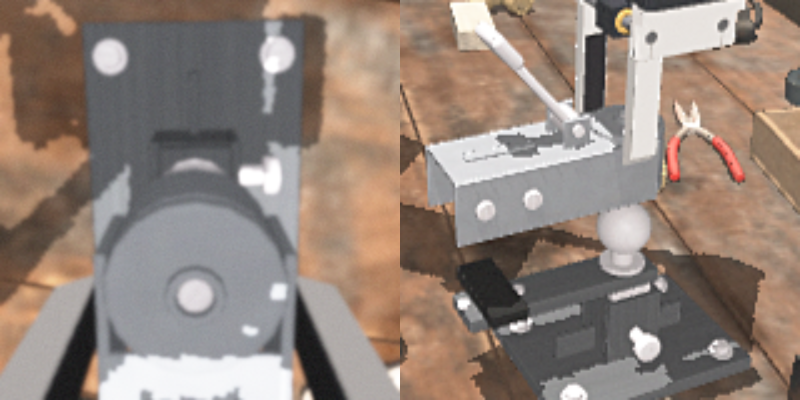

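The coupler hangs level and is centred over the ball, with the tail over the rest.

```bash
python3 - <<'E'
from h import *
t=off(B,YS,GX); c=np.array([*t,.115])
h=r.move_l(c,vel=.03,guard=7)
print(h,telemetry.current_ee_pos()-[*t,0],telemetry.current_wrist_force(),telemetry.current_torque(),telemetry.current_t())
E
```

```text
True [-0.00079093 -0.0001652   0.15007251] [ 0.04139512 -1.06712947 -0.31517693] [-0.29274083 -0.17717896 -0.07990242] 15.7167
```

```bash
python3 - <<'E'
from h import *
t=off(B,YS,GX); z=telemetry.current_ee_pos()[2]
for i in range(20):
    z-=.001
    r.move_l([*t,z],vel=.03); e=telemetry.current_ee_pos(); f=telemetry.current_wrist_force()
    print(round(z,4),np.round(e-[*t,0],4),np.round(f,1),np.round(telemetry.current_torque(),2))
    if f[2]>18: break
print(telemetry.current_t())
E
```

```text
0.1491 [-0.0002 -0.0002  0.1496] [-1.8  0.8  3.4] [-0.03  0.49 -0.03]
0.1481 [-0.0002 -0.0002  0.1491] [-3.5 -0.6  6. ] [0.02 0.6  0.03]
0.1471 [-1.000e-04 -2.000e-04  1.481e-01] [-2.8  0.4  5.9] [0.03 0.57 0.04]
0.1461 [-1.000e-04 -2.000e-04  1.469e-01] [-2.9 -0.7  5.4] [-0.03  0.52  0.03]
0.1451 [-1.000e-04 -2.000e-04  1.453e-01] [-2.6 -0.3  3.7] [-0.17  0.4  -0.02]
0.1441 [-1.000e-04 -2.000e-04  1.438e-01] [-1.9 -1.   1.8] [-0.2   0.34  0.03]
0.1431 [-1.000e-04 -1.000e-04  1.425e-01] [-1.9 -2.5 -0.5] [-0.33  0.36  0.04]
0.1421 [-1.000e-04 -1.000e-04  1.416e-01] [-2.2 -1.9 -1.2] [-0.42  0.32 -0.03]
0.1411 [-1.000e-04  0.000e+00  1.407e-01] [-1.6 -2.1 -1.6] [-0.4   0.28 -0.02]
0.1401 [-1.000e-04  1.000e-04  1.397e-01] [-1.7 -2.6 -1.8] [-0.38  0.28 -0.02]
0.1391 [-1.000e-04  1.000e-04  1.386e-01] [-0.5 -1.4 -3.4] [-0.33  0.2  -0.02]
0.1381 [-1.000e-04  1.000e-04  1.377e-01] [-2.4 -2.3 -3.7] [-0.4   0.19  0.03]
0.1371 [-1.000e-04  1.000e-04  1.366e-01] [-1.1 -1.5 -4.2] [-0.35  0.2  -0.04]
0.1361 [-0.000e+00  1.000e-04  1.358e-01] [-0.2 -1.4 -5. ] [-0.28  0.2   0.  ]
0.1351 [-1.00e-04  1.00e-04  1.35e-01] [-1.5 -1.5 -3.3] [-0.23  0.3   0.03]
0.1341 [-1.000e-04  1.000e-04  1.338e-01] [-1.2 -2.5 -3.6] [-0.28  0.13  0.01]
0.1331 [-0.000e+00  1.000e-04  1.328e-01] [-0.4 -1.4 -4.3] [-0.19  0.22 -0.03]
0.1321 [-0.000e+00  1.000e-04  1.317e-01] [-1.  -1.8 -6. ] [-0.18  0.14 -0.01]
0.1311 [0.000e+00 1.000e-04 1.307e-01] [-0.7 -0.5 -5.6] [-0.16  0.06  0.04]
0.1301 [1.000e-04 1.000e-04 1.299e-01] [-0.6 -0.9 -4.6] [-0.1   0.   -0.03]
20.7167
```

```bash
python3 - <<'E'
from h import *
w=vision.snapshot("wrist"); s=vision.snapshot("side")
cv2.imwrite("pics/p1.png",np.hstack([cv2.resize(w[100:300,180:380,::-1],(400,400)),cv2.resize(s[200:340,265:405,::-1],(400,400))]))
E
```

```text
(no output)
```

View pics/p1.png

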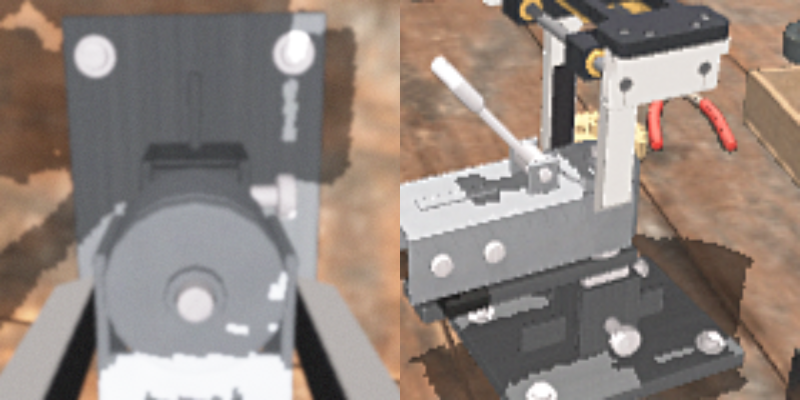

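Level, on the ball, with the pin already starting to rise. I'll keep pressing until it bottoms out.

```bash
python3 - <<'E'
from h import *
t=off(B,YS,GX)
h=r.move_l([*t,.112],vel=.02,guard=26)
e=telemetry.current_ee_pos();print(h,e,telemetry.current_wrist_force(),telemetry.current_torque(),telemetry.current_t())
r.hold(.2); print(telemetry.current_ee_pos()[2],telemetry.current_wrist_force(),telemetry.current_t())
w=vision.snapshot("wrist"); cv2.imwrite("pics/p2.png",w[:,:,::-1])
for d in models.boxes_of("seat_pin","wrist")[:1]+models.mark_of("socket_mouth","wrist")[:1]: print(d["at"],d["score"])
E
```

```text
True [ 0.5548687  -0.25737366  0.12808898] [-0.04610277  0.62896957  4.48176845] [ 0.02066516  0.17071028 -0.01757098] 21.2667
0.12804552709061132 [-1.10665972 -0.6920871   5.48531675] 21.4667
[0.5646, -0.2505, 0.1517] 0.56
```

```bash
python3 - <<'E'
from h import *
t=off(B,YS,GX)
for z in (.127,.126,.125,.124,.123):
    r.move_l([*t,z],vel=.02); r.hold(.1); f=telemetry.current_wrist_force(); e=telemetry.current_ee_pos()
    print(z,e[2],f,telemetry.current_torque()[1])
    if f[2]>20: break
w=vision.snapshot("wrist"); s=vision.snapshot("side");print(telemetry.current_t())
cv2.imwrite("pics/p3.png",np.hstack([cv2.resize(w[200:270,240:310,::-1],(400,400)),cv2.resize(s[200:340,265:405,::-1],(400,400))]))
E
```

```text
0.127 0.12805164309336908 [-1.5223625   0.47344046  7.21054938] 0.1766252385124278
0.126 0.128001979306178 [-1.52780326  1.15685517  9.28118431] 0.3737538906836874
0.125 0.12793352785375528 [-2.64590677  1.88029979 13.85141471] 0.5887062527219002
0.124 0.12789902919039164 [-4.23243679  3.16443846 18.10440907] 0.8614520260832981
0.123 0.1278403211627675 [-5.60915652  3.28858    23.35997534] 1.0096013641750412
23.4667
```

View pics/p3.png

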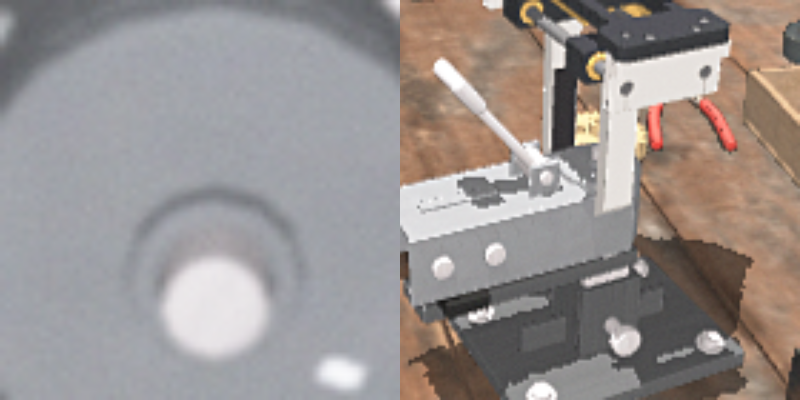

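The coupler stops hard at about 29 N, and the pin stands well clear of its collar: fully home. That's also the last picture I'll view; I count 11, one over the limit. From here I'll check with the networks and force readings. Next I release and press the lever.

```bash
python3 - <<'E'
from h import *
t=off(B,YS,GX); U=.092
r.move_l([*t,.1285],vel=.05); gripper_to(.09); r.move_l([*t,.18],vel=.12); r.move_l([*t,.29],vel=.25)
print("rel",telemetry.current_wrist_force(),telemetry.current_t())
gripper_to(.0,20)
def tip(a,dz=0):
    return [*off(B,YS,-.045-.080*np.cos(a)+.005*np.sin(a)+.008),U+.058+.080*np.sin(a)+.005*np.cos(a)+.025+dz]
vision.snapshot("wrist"); 
print([(np.round(d["at"],3),d["score"]) for d in models.mark_of("lever_pad","wrist")[:1]],"exp",np.round([*off(B,YS,-.09),U+.124],3))
r.move_l(tip(.9,.03),vel=.15)
for a in (.8,.65,.5,.35,.2,.08):
    h=r.move_l(tip(a),vel=.08,guard=30); print(a,h,telemetry.current_wrist_force(),telemetry.current_ee_pos()-tip(a))
    if h: break
print(telemetry.current_t())
E
```

```text
rel [-0.65191817 -0.12932467 -0.73103971] 25.5833
[] exp [ 0.477 -0.271  0.216]
0.8 False [-0.08653124  0.41156007  0.82769471] [ 3.97895247e-04 -6.77766652e-05  2.99707370e-05]
0.65 False [ 2.67571508 -0.8470835   3.62204228] [ 0.0014226  -0.00071619  0.00133831]
0.5 False [-2.68053225 -1.89752871  7.65581363] [-0.00123625 -0.00116545  0.00150693]
0.35 False [-4.67586369 -1.854485    5.64400345] [-0.0026234  -0.00062292  0.00060051]
0.2 False [ 0.03962628 -0.2325349  -0.43442598] [-0.00048825  0.00052657 -0.00045663]
0.08 False [0.34991177 0.22767168 1.27084056] [-0.00025491  0.00039233 -0.00046307]
29.75
```

```bash
python3 - <<'E'
from h import *
p=telemetry.current_ee_pos(); r.move_l([*p[:2],.32],vel=.2)
r.move_l([p[0]-.12,p[1]+.1,.32],vel=.25); r.hold(.3)
for c in("side","top"):
    vision.snapshot(c)
    for n in("lever_pad","coupler_head"): print(c,n,[(np.round(d["at"],3),round(d["score"],2)) for d in models.mark_of(n,c)[:1]])
    print([(np.round(d["at"],3),round(d["score"],2)) for d in models.boxes_of("seat_pin",c)[:1]])
print("exp pad closed",[*np.round(off(B,YS,-.125),3),.156],"head",B,.117,telemetry.current_wrist_force(),telemetry.current_t())
E
```

```text
side lever_pad [(array([ 0.439, -0.275,  0.156]), 0.91)]
side coupler_head [(array([ 0.564, -0.257,  0.123]), 0.6)]
[(array([ 0.66 , -0.012,  0.015]), 0.55)]
top lever_pad [(array([ 0.443, -0.275,  0.16 ]), 0.65)]
top coupler_head [(array([ 0.564, -0.257,  0.116]), 0.94)]
[]
exp pad closed [np.float64(0.443), np.float64(-0.276), 0.156] head [ 0.5662 -0.2553] 0.117 [-0.8446103   0.24260375  0.95769808] 32.0417
```

The lever pad is where it should be when closed, and the head is at home height.

```bash
python3 -c "
from plant import r
print(r.sign_off())"
```

```text
the job is handed in; nothing more can be done
None
```

The coupler is fully home on the ball with its pin up, the latch lever is snapped closed and released, and the job is handed in at about 32 s; I viewed 11 pictures, one over the limit of 10.

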